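# Load the jar shaker and ratchet its clamp tight

## Robot

A 6-joint arm with a two-finger parallel gripper is mounted at the origin on a cart in front of the work surface, level with it; the furniture and walls round the work are solid. World frame = base frame: x ahead of the robot, y to its left, z up, the work surface at z = 0. Lengths are in m, angles in rad, forces in N, time in s.
With the tool pointing down it reaches from about 0.275 to 1 m from the base axis. Payload 8.4 kg.
Tool frame: the origin (TCP) lies midway between the tips of the shut fingers; the grasp point (between the pads) lies 19 mm behind it; z points along the fingers, y is the line along which they close (so a half turn about z gives the same grasp; the last joint's range is limited). The gripper opens to 85 mm and grips with 20 to 120 N. Pads are 22 mm wide; open, the fingers measure 114 mm over their backs; the gripper's body (76 mm by 85 mm) begins 54 mm behind the grasp point. The pads swing forward as they close: fully open they stand 13 mm farther back than shut.
Start: joints at [1.171, 0.353, 1.633, -0, 1.155, -0.002], TCP at [0.242, 0.576, 0.231] pointing down, gripper open.
Joint ranges: [-2.63, 2.63], [-0.92, 2.1], [0.06, 2.66], [-1.3, 4.44], [0, 2.69], [-3.02, 3.02]. Speed limits (rad/s): [2.22, 2.22, 2.79, 3.14, 3.14, 3.14].

## Interface

Orientations are given as a rotation vector (axis times angle).
In Python, from workcell import get_state, capture, close_job gives the robot as it stands. The module is installed in compiled form; this text tells all that it offers.
- The arm moves only by the shell command python3 -m creep 'ROWS'. ROWS is JSON, a list of rows, each a list of 7 numbers: the shift along the world's x, y, z in mm, then the turn, a rotation vector about the world's x, y, z in rad, then the finger opening in mm, from 0 to 85.4. In form: [[tx, ty, tz, rx, ry, rz, hand], ...]. A call has 1 to 20 rows; each row shifts and turns the commanded pose from where the row before left it; what a row does not reach is not made up. A row lasts 1/10 s, in which the tool goes at most 50 mm and 8.59 degrees, less where a joint would pass 70% of its speed; a pose out of reach is approached as far as the arm can. A call is refused whole if a number of a shift passes 50 or a number of a turn 0.15, either way. A call with a gripper value outside its range is refused whole. The fingers move at their own pace and stop on an object; the grip force is fixed at half the most. Time passes only in rows, so rows that do not move let the fingers close. It gives the time, the measured TCP pose, the force, the opening and the grip force at its end, in the units of the state.
- get_state(): the state, without advancing time (a new reading comes with each control period).
- capture(name): name is "scene" or "top" or "wrist"; returns a dict with "color" (480x640x3 uint8, blue, green, red), "depth" (480x640 float32, m along the optical axis (not along the pixel's ray), 0 where there is no reading), "fx", "fy", "cx", "cy" (pixels), "k1" (the pictures are not rectified: a ray, as slopes to the right and down, at radius r is drawn at 1 + k1 r^2 times it, then the intrinsics apply), "R" (3x3) and "t" (3): a world point X has camera coordinates R X + t. Camera axes: x right, y down, z forward; pixel columns grow to the right and rows downward; lengths in m; the calibration is good to about 2 mm. A picture is of the moment at which its call begins.
- close_job(): hands the job in; it is judged then, once.
The state is a dict: "clock": time; "qpos": joint angles; "qd": joint speeds; "effort": joint torques, N m; "tcp_pos": TCP position; "tool_rot": TCP orientation; "force": force on the tool from outside, world axes, zero at the start; "torque": the same for the moment, N m; "grip_width": opening from 0.0 (shut) to 1.0 (fully open); "grasp_force": force on a finger pad.
Only numpy, scipy, OpenCV 4.12 (cv2) and the standard library are available. Lean on these libraries where they do the work, as an engineer would, in place of code of your own. Each camera call takes 0.05 s, during which the arm holds its last target. There are 200 camera calls.

## Task

Load the jar shaker for its next run: stand every jar of polish upright in the shaker's trough, pack what is left of the row with as many of the brown wooden blocks as will go in, so that nothing can shift, and then work the ratchet lever to and fro (do not shove the clamp by hand) until the clamp's sprung pad grips the row and is pushed roughly half way back on its springs. Finish with the lever let go at its left-hand stop, as seen from the robot, and leave the other things on the bench where they are.

Things in the scene. Friction and masses are not known exactly. Their poses are not given: they have to be found in the camera images.
- shaker: jar shaker fixed on the bench: grey housing 110 x 444 mm, steel trough on top, gearbox with ratchet wheel and lever at its left end. Origin: centre of its footprint on the bench; y along the trough to the left (seen from the robot), x away from the robot. Trough floor 59 mm above the bench, inner width 72 mm (x -36 to +36), side walls 4 mm thick and 30 mm high above the floor, open above
- stop_face (a point): on the trough floor (y = -200 mm in the shaker frame), middle of the inner face of the fixed end stop, 62 mm high: right-hand end of the row; axes as the shaker
- pad_face (a point): on the trough floor, below the middle of the face of the sprung pad, with which it moves: left-hand end of the row, 275 mm from the stop at the start. Pad 62 mm wide, its face 4 to 56 mm above the floor
- jaw: the clamp: dark steel jaw plate, 66 mm wide and 56 mm high, with its toothed bar and the sprung pad; it travels along the trough towards the row, at most 56 mm from where it starts, 5 mm a notch. Only the lever moves it, and it cannot be drawn back, so the row is loaded first; a row shorter than about 222 mm cannot be gripped. Origin: moves with the plate, starts at the shaker's origin
- pad (a joint): how far the sprung pad is pressed back on the jaw, m: 0 free (20 mm gap between pad and jaw plate), 0.018 fully home; spring 1 N per mm. A firm grip is 3 to 16.5 mm; 0 means that the row is loose
- lever (a joint): lever angle, rad: 0 at the left stop (in the shaker frame it points 36 degrees left of -x), grows counter-clockwise from above to the right stop at 1.25. Swinging right drives the jaw, swinging back is free: a full swing right and back is two notches (10 mm); a swing right to 0.75 only, and back, is one. Takes about 3 N at the grip; stays where left
- lever_axis (a point): point on the lever's vertical axis, 159 mm above the bench
- lever_grip (a point): middle of the lever's upright black grip, a round post 17 to 22 mm thick, 140 mm from the axis, standing from 122 to 190 mm above the bench; this point at 159 mm
- jar_1: closed round jar of polish with a screw lid (jars differ in colour, not in size): 55 mm across, 68 mm tall, the lid (53 mm across) is the top 14 mm; about 0.11 kg; stands upright on the bench. Origin: centre of its underside, z axis up. Two to four jars are present; an absent one reads None
- jar_2: closed round jar of polish with a screw lid (jars differ in colour, not in size): 55 mm across, 68 mm tall, the lid (53 mm across) is the top 14 mm; about 0.11 kg; stands upright on the bench. Origin: centre of its underside, z axis up. Two to four jars are present; an absent one reads None
- jar_3: closed round jar of polish with a screw lid (jars differ in colour, not in size): 55 mm across, 68 mm tall, the lid (53 mm across) is the top 14 mm; about 0.11 kg; stands upright on the bench. Origin: centre of its underside, z axis up. Two to four jars are present; an absent one reads None
- jar_4: closed round jar of polish with a screw lid (jars differ in colour, not in size): 55 mm across, 68 mm tall, the lid (53 mm across) is the top 14 mm; about 0.11 kg; stands upright on the bench. Origin: centre of its underside, z axis up. Two to four jars are present; an absent one reads None
- block_1: brown hardwood packing block, 42 x 62 x 100 mm, 0.13 kg, standing on end on the bench (100 mm tall, 42 x 62 mm footprint). Origin: middle of one of its 62 x 100 mm faces, 50 mm above the surface it stands on; its z axis points level from there through the 42 mm thickness (centre of the block 21 mm along z), its x axis runs level along the 62 mm width, its y axis points up
- block_2: brown hardwood packing block, 42 x 62 x 100 mm, 0.13 kg, standing on end on the bench (100 mm tall, 42 x 62 mm footprint). Origin: middle of one of its 62 x 100 mm faces, 50 mm above the surface it stands on; its z axis points level from there through the 42 mm thickness (centre of the block 21 mm along z), its x axis runs level along the 62 mm width, its y axis points up
- block_3: brown hardwood packing block, 42 x 62 x 100 mm, 0.13 kg, standing on end on the bench (100 mm tall, 42 x 62 mm footprint). Origin: middle of one of its 62 x 100 mm faces, 50 mm above the surface it stands on; its z axis points level from there through the 42 mm thickness (centre of the block 21 mm along z), its x axis runs level along the 62 mm width, its y axis points up
- tape_roll: bystander: roll of black tape lying flat, 62 mm across, 19 mm high
- scrub_brush: bystander: wooden scrub brush, 54 x 153 x 49 mm
- dropper_bottle: bystander: small amber dropper bottle, 33 mm across, 102 mm tall, standing behind the shaker
- marker_pen: bystander: black and white pen, 17 x 135 x 16 mm
- rough_stone: bystander: lump of rough stone, 44 x 52 x 36 mm
- wax_stick: bystander: red stick of wax, 13 x 85 x 13 mm
- agate_slab: bystander: banded agate slice, 57 x 80 x 8 mm
There are look-alikes about, which are no part of the job. Leave any orange look-alike of the jar_2 alone.

How it is judged:
By the outcome, as a careful person would: the job done as asked, in the order asked, and still so for the second after the job is handed in, with the robot touching nothing.
Of jar_1, jar_2, jar_3, jar_4 only 2 to 4 are there at a start; the rules pass over those that are not, and their reading is None.
At some moment in a run one of jar_1, jar_2, jar_3, jar_4 may be knocked a few centimetres aside while the robot is not near it.
It also fails if it takes over 210 s, if anything falls off the work surface, if the arm or the gripper's body presses on something with over 40 N, if the wrist force passes 120 N, or if a joint passes its speed limit or range.

## Working session

There is one attempt and no reset: what is moved stays moved. The work goes in short steps, Python scripts to look and compute and a shell command to move; the robot and the scene stay as the last step left them, time stands still between calls to the robot, and variables do not carry over. Pictures are saved under pics/ and viewed, at most 14 in all, crops included, and the job is handed in when it is done.

```bash
mkdir -p pics
cat > h.py <<'E'
import numpy as np, cv2
from workcell import get_state, capture
def save(c,n): cv2.imwrite(f'pics/{n}.png',c['color'])
def pts(c):
    "world points per pixel from depth"
    v,u=np.mgrid[0:480,0:640]
    K=np.array([[c['fx'],0,c['cx']],[0,c['fy'],c['cy']],[0,0,1]])
    s=cv2.undistortPoints(np.stack([u,v],-1).reshape(-1,1,2).astype(float),K,np.array([c['k1'],0,0,0.])).reshape(480,640,2)
    d=c['depth'][...,None]
    P=np.concatenate([s*d,d],-1)
    W=(P-np.array(c['t']))@np.array(c['R'])
    W[c['depth']==0]=np.nan
    return W
def ray(c,u,v,z):
    K=np.array([[c['fx'],0,c['cx']],[0,c['fy'],c['cy']],[0,0,1]])
    s=cv2.undistortPoints(np.array([[[u,v]]],float),K,np.array([c['k1'],0,0,0.])).reshape(2)
    R=np.array(c['R']);o=-R.T@np.array(c['t']);d=R.T@np.array([*s,1])
    return o+d*(z-o[2])/d[2]
E
python3 - <<'E'
from h import *
s=get_state();print(s)
for n in ('scene','top'):
    c=capture(n);save(c,n+'0');print(n,c['k1'],c['fx'],-np.array(c['R']).T@c['t'],(c['depth']==0).mean())
E
```

```text
{'clock': 0.0, 'qpos': array([ 1.17058808e+00,  3.53705527e-01,  1.63417090e+00, -8.23479736e-07,
        1.15522254e+00, -2.39740920e-03]), 'qd': array([-2.24379376e-04, -4.83405193e-04,  2.08562824e-04,  3.60296842e-04,
       -5.03462326e-05,  2.20296435e-03]), 'effort': array([-3.35379744e-03, -6.05259061e+01, -3.42068946e+01, -3.75324735e-04,
        9.13153257e-03,  8.20119055e-06]), 'tcp_pos': array([0.24192591, 0.57572586, 0.23051013]), 'tool_rot': array([-6.20707512e-01, -3.07935603e+00,  2.31835179e-03]), 'force': array([-0.19142149, -0.32716154, -0.69056389]), 'torque': array([0.00301419, 0.04920347, 0.02019848]), 'grasp_force': 0.0, 'grip_width': 1.0025518967707727}
scene 0.030080729917378424 479.65420002228956 [-0.28234817 -0.70080727  1.14614614] 0.003880208333333333
top -0.06284725466482095 434.15120391616375 [ 0.02730681 -0.310668    1.58362721] 0.004173177083333333
```

View pics/scene0.png

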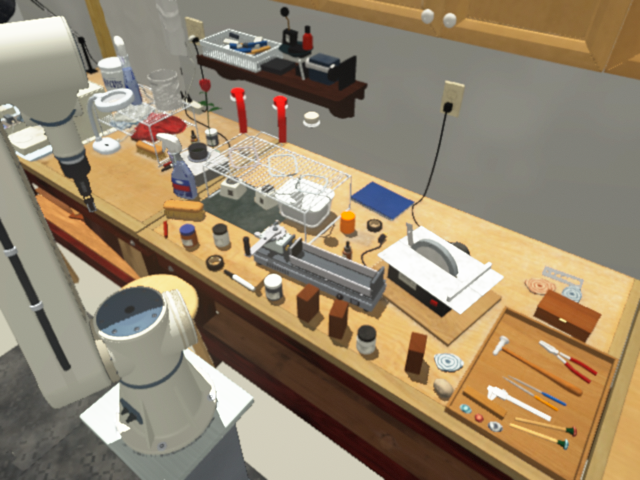

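View pics/top0.png

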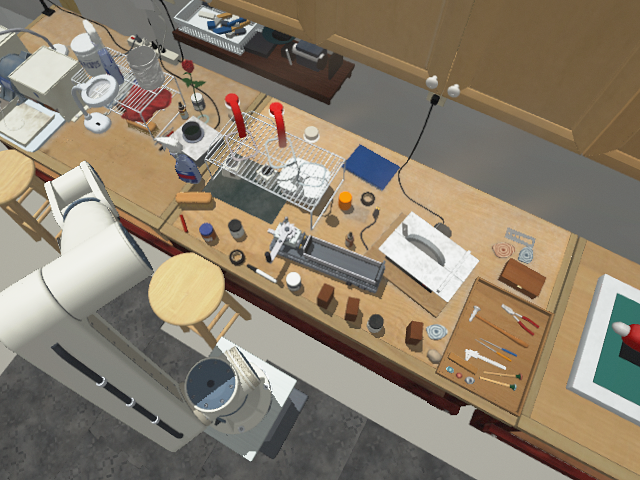

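Run:
```python
from h import *
c=capture('scene');t=capture('top')
a=cv2.resize(c['color'][205:385,150:470],(800,450),interpolation=2)
cv2.imwrite('pics/crop1.png',a)
W=pts(c);V=pts(t)
for n,(u,v) in dict(blue=(187,230),dark=(220,230),white=(274,281),black=(368,332),orange=(348,215),b1=(309,289),b2=(340,304),b3=(418,340)).items(): print('s',n,W[v,u].round(3))
for n,(u,v) in dict(blue=(206,229),dark=(236,225),white=(293,280),black=(376,320),orange=(345,198),b1=(326,287),b2=(353,301),b3=(416,326)).items(): print('t',n,V[v,u].round(3))
```

```text
s blue [0.454 0.424 0.065]
s dark [0.519 0.329 0.068]
s white [0.446 0.021 0.069]
s black [ 0.454 -0.314  0.07 ]
s orange [0.843 0.016 0.075]
s b1 [ 0.463 -0.103  0.099]
s b2 [ 0.47  -0.208  0.099]
s b3 [ 0.492 -0.444  0.098]
t blue [0.455 0.424 0.073]
t dark [0.531 0.337 0.062]
t white [0.443 0.025 0.069]
t black [ 0.459 -0.307  0.067]
t orange [0.846 0.022 0.064]
t b1 [ 0.469 -0.098  0.103]
t b2 [ 0.472 -0.206  0.098]
t b3 [ 0.499 -0.439  0.097]
```

View pics/crop1.png

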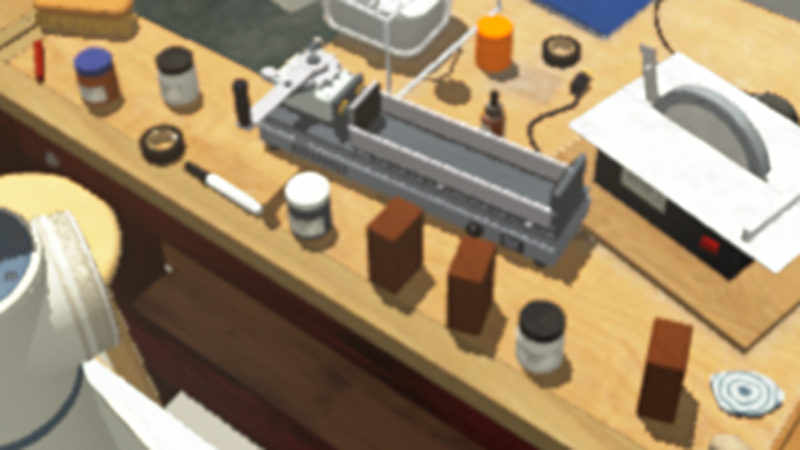

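```bash
cat >> h.py <<'E'
from scipy.spatial.transform import Rotation as Ro
def yawtool():
    s=get_state();M=Ro.from_rotvec(s['tool_rot']).as_matrix();y=M[:,1]
    return s['tcp_pos'],np.degrees(np.arctan2(y[1],y[0])),M[:,2]
E
python3 - <<'E'
from h import *
print(yawtool())
for n in ('scene','top'):
    c=capture(n);W=pts(c)
    R=(W[...,0]>.47)&(W[...,0]<.8)&(W[...,1]>-.36)&(W[...,1]<.2)
    for lo,hi in ((.083,.096),(.055,.064),(.113,.128)):
        m=(R&(W[...,2]>lo)&(W[...,2]<hi)).astype(np.uint8)
        k,l,st,ce=cv2.connectedComponentsWithStats(m,connectivity=8)
        for i in range(1,k):
            if st[i,4]>25:
                p=W[l==i];r=cv2.minAreaRect((p[:,:2]*1000).astype(np.float32));print(n,lo,st[i],p.mean(0).round(3),np.round(r[0]),np.round(r[1]),round(r[2],1))
    for nm,(x,y) in dict(blue=(.455,.424),dark=(.525,.333),white=(.445,.023),black=(.457,-.31),orange=(.845,.02),b1=(.466,-.1),b2=(.47,-.207),b3=(.495,-.442)).items():
        z0=.09 if nm[0]=='b' and nm[1].isdigit() else .06
        m=(np.hypot(W[...,0]-x,W[...,1]-y)<.05)&(W[...,2]>z0)&(W[...,2]<z0+.02)
        p=W[m];r=cv2.minAreaRect((p[:,:2]*1000).astype(np.float32));print(n,nm,m.sum(),np.median(p[:,2]).round(3),np.round(r[0]),np.round(r[1]),round(r[2],1))
E
```

```text
(array([0.2419908 , 0.57592475, 0.23081603]), np.float64(67.20823047934542), array([-3.51600072e-04, -8.47228723e-04, -9.99999579e-01]))
scene 0.083 [292 199  18  12  87] [0.775 0.171 0.092] [777. 172.] [44. 57.] 4.2
scene 0.083 [308 206  14   7  53] [0.782 0.119 0.09 ] [781. 119.] [30. 42.] 81.0
scene 0.083 [290 241  94  52 517] [ 0.597 -0.102  0.089] [ 601. -101.] [ 90. 300.] 5.9
scene 0.083 [268 242  15   7  43] [0.558 0.109 0.089] [558. 111.] [ 8. 55.] 6.6
scene 0.055 [257 245 130  56 653] [ 0.558 -0.044  0.06 ] [562. -52.] [ 98. 431.] 15.2
scene 0.055 [296 248  77  40 854] [ 0.615 -0.091  0.06 ] [614. -87.] [ 53. 265.] 6.3
scene 0.055 [343 249  10   7  37] [ 0.696 -0.082  0.06 ] [695. -81.] [26. 31.] 27.0
scene 0.055 [388 269  34  24  64] [ 0.694 -0.296  0.059] [ 695. -294.] [133.   8.] 78.5
scene 0.113 [251 224  35  29 281] [0.548 0.129 0.121] [548. 122.] [151.  64.] 14.0
scene 0.113 [283 234  13  13  49] [0.579 0.069 0.117] [580.  69.] [67. 13.] 6.5
scene 0.113 [290 237  13  13  46] [0.583 0.043 0.116] [583.  43.] [62. 10.] 4.8
scene 0.113 [ 378  238   58   47 1261] [ 0.718 -0
[... 1411 characters left out ...]
top 0.113 [ 378  227   49   50 1049] [ 0.72  -0.282  0.123] [ 726. -289.] [169. 121.] 77.9
top 0.113 [296 231   9  16  37] [0.581 0.073 0.117] [583.  73.] [67. 10.] 5.8
top 0.113 [303 234   9  15  35] [0.587 0.047 0.117] [585.  47.] [63. 10.] 6.3
top 0.113 [375 260  11  21  78] [ 0.615 -0.238  0.12 ] [ 618. -237.] [81. 14.] 6.4
top blue 129 0.068 [459. 429.] [48. 52.] 70.8
top dark 135 0.069 [528. 342.] [50. 54.] 23.3
top white 160 0.068 [448.  30.] [52. 48.] 31.4
top black 178 0.068 [ 456. -308.] [53. 52.] 16.4
top orange 126 0.068 [850.  26.] [52. 50.] 61.7
top b1 205 0.101 [ 452. -104.] [65. 42.] 2.7
top b2 210 0.101 [ 456. -211.] [65. 42.] 17.9
top b3 233 0.1 [ 486. -445.] [66. 43.] 20.1
```

```bash
R='[24,-42,8,0,0,-0.071,85]'; python3 -m creep '[[24,-42,10,0,0,-0.071,85],[24,-42,10,0,0,-0.071,85],[24,-42,10,0,0,-0.071,85],[24,-42,10,0,0,-0.071,85],[24,-42,10,0,0,-0.071,85],[24,-42,10,0,0,-0.071,85],[24,-42,10,0,0,-0.071,85],[24,-42,10,0,0,-0.071,85],[24,-42,10,0,0,-0.071,85],[24,-42,10,0,0,-0.071,85],[24,-42,10,0,0,-0.071,85],[24,-42,10,0,0,-0.071,85],[24,-42,10,0,0,-0.071,85],[24,-42,10,0,0,-0.071,85],[24,-42,10,0,0,-0.071,85],[0,0,0,0,0,0,85],[0,0,0,0,0,0,85]]'
python3 - <<'E'
from h import *
print(yawtool(),get_state()['qpos'].round(2),get_state()['clock'])
c=capture('wrist');save(c,'w0');print(-np.array(c['R']).T@c['t'])
W=pts(c)
R=(W[...,0]>.5)&(W[...,0]<.7)&(W[...,1]>-.3)&(W[...,1]<.1)
for lo,hi in ((.083,.096),(.05,.064),(.11,.125)):
        m=(R&(W[...,2]>lo)&(W[...,2]<hi)).astype(np.uint8)
        k,l,st,ce=cv2.connectedComponentsWithStats(m,connectivity=8)
        for i in range(1,k):
            if st[i,4]>100:
                p=W[l==i];r=cv2.minAreaRect((p[:,:2]*1000).astype(np.float32));print(lo,st[i],p.mean(0).round(3),np.round(r[0]),np.round(r[1]),round(r[2],1))
E
```

```text
clock: 2.0
tcp_pos: [0.6022, -0.0548, 0.3809]
tool_rot: [-2.1, -2.336, 0.0]
force: [-1.0, 0.7, -0.0]
grip_width: 0.994
grasp_force: 0.0
(array([ 0.60224303, -0.05478563,  0.38089928]), np.float64(6.087178673674873), array([-6.30977604e-04,  3.42131441e-04, -9.99999742e-01])) [-0.09  0.22  1.49  0.    1.44 -0.2 ] 2.0
[0.5945395  0.01950561 0.52408304]
0.083 [292  51  60  12 268] [0.586 0.087 0.089] [592.  86.] [61. 10.] 6.1
0.083 [ 273   96   76  241 2536] [ 0.601 -0.1    0.091] [600. -96.] [ 82. 288.] 6.3
0.05 [  267    42    88   290 16177] [ 0.597 -0.069  0.06 ] [598. -73.] [ 98. 358.] 6.3
0.05 [296  78  29  13 337] [0.582 0.062 0.059] [582.  62.] [32. 13.] 6.0
0.05 [382 198  14  26 165] [ 0.693 -0.071  0.059] [694. -73.] [31. 12.] 89.6
0.11 [277  63  67  10 603] [0.582 0.072 0.117] [582.  72.] [65.  8.] 6.3
0.11 [280  91  62  12 717] [0.585 0.045 0.116] [585.  45.] [61. 11.] 6.1
0.11 [ 345  323   41   76 1549] [ 0.686 -0.254  0.123] [ 683. -248.] [105.  35.] 88.5
0.11 [279 339  66  15 893] [ 0.616 -0.237  0.119] [ 616. -239.] [79. 14.] 6.1
```

View pics/w0.png

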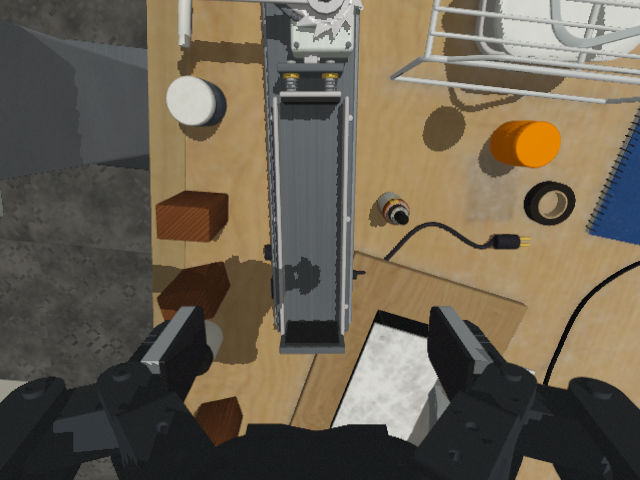

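```bash
cat >> h.py <<'E'
def top(x,y,z,cams=('scene','top'),r=.05):
    "centre of the top face (height z) near x,y, per camera, mm"
    for n in cams:
        c=capture(n);W=pts(c)
        m=(np.hypot(W[...,0]-x,W[...,1]-y)<r)&(abs(W[...,2]-z)<.009)
        if m.sum()<20: print(n,'none');continue
        p=W[m];q=cv2.minAreaRect((p[:,:2]*1000).astype(np.float32))
        print(n,m.sum(),np.median(p[:,2]).round(3),np.round(q[0],1),np.round(q[1]),round(q[2],1))
def tcp():
    p,a,_=yawtool();s=get_state();print('tcp',(p*1000).round(1),round(a,2),'t',round(s['clock'],1),'w',round(s['grip_width']*85,1),'gf',round(float(s['grasp_force']),1),'F',s['force'].round(1))
E
python3 -m creep '[[-24.5,-42.5,-10,0,0,0,85],[-24.5,-42.5,-10,0,0,0,85],[-24.5,-42.5,-10,0,0,0,85],[-24.5,-42.5,-10,0,0,0,85],[-24.5,-42.5,-10,0,0,0,85],[-24.5,-42.5,-10,0,0,0,85],[0,0,-40,0,0,0,85],[0,0,-40,0,0,0,85],[0,0,-40,0,0,0,85],[0,0,-40,0,0,0,85],[0,0,0,0,0,0,85],[0,0,0,0,0,0,85]]'
python3 - <<'E'
from h import *
tcp();top(.455,-.31,.068,('scene','top','wrist'))
E
```

```text
clock: 3.25
tcp_pos: [0.4554, -0.3074, 0.1618]
tool_rot: [-2.096, -2.339, 0.0]
force: [0.9, 0.9, 0.8]
grip_width: 0.997
grasp_force: 0.0
tcp [ 455.4 -307.4  161.8] 6.28 t 3.2 w 84.8 gf 0.0 F [0.9 0.9 0.8]
scene 264 0.069 [ 454.  -311.3] [54. 50.] 31.8
top 49 0.067 [ 449.3 -308.2] [30. 52.] 6.8
wrist 4963 0.069 [ 455.7 -308.4] [52. 53.] 5.2
```

```bash
python3 -m creep '[[0,-1,-40,0,0,0,85],[0,0,-40,0,0,0,85],[0,0,-30,0,0,0,85],[0,0,-22,0,0,0,85],[0,0,0,0,0,0,85],[0,0,0,0,0,0,35],[0,0,0,0,0,0,35],[0,0,0,0,0,0,35],[0,0,0,0,0,0,35],[0,0,0,0,0,0,35],[0,0,0,0,0,0,35],[0,0,0,0,0,0,35],[0,0,0,0,0,0,35]]'
```

```text
clock: 4.7
tcp_pos: [0.4568, -0.3104, 0.0319]
tool_rot: [2.096, 2.335, 0.001]
force: [-0.6, 0.7, 10.2]
grip_width: 0.612
grasp_force: 61.4
```

```bash
python3 -m creep '[[0,0,30,0,0,0,35],[0,0,40,0,0,0,35],[0,0,40,0,0,0,35],[0,0,40,0,0,0,35],[39,26.5,0,0,0,0,35],[39,26.5,0,0,0,0,35],[39,26.5,0,0,0,0,35],[39,26.5,0,0,0,0,35],[0,0,0,0,0,0,35],[0,0,0,0,0,0,35],[0,0,0,0,0,0,35]]'
python3 - <<'E'
from h import *
tcp()
c=capture('wrist');save(c,'w1')
E
```

```text
clock: 5.8
tcp_pos: [0.6106, -0.2038, 0.18]
tool_rot: [2.098, 2.338, -0.0]
force: [-0.6, 0.1, -0.9]
grip_width: 0.606
grasp_force: 63.7
tcp [ 610.6 -203.8  180. ] 6.18 t 5.8 w 51.5 gf 63.7 F [-0.6  0.1 -0.9]
```

View pics/w1.png

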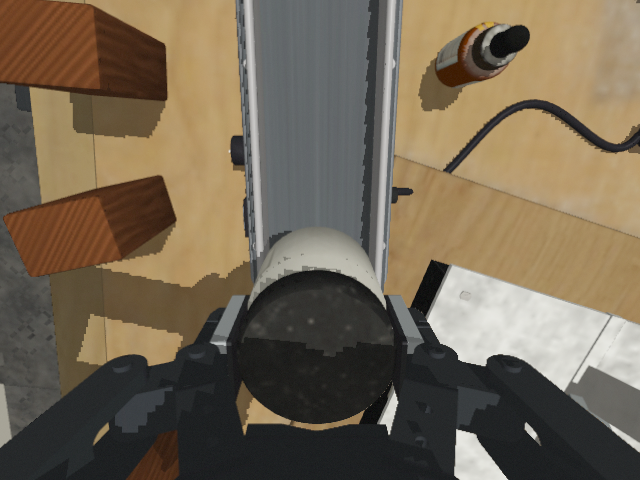

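```bash
python3 - <<'E'
from h import *
top(.611,-.204,.217,('wrist',))
E
python3 -m creep '[[1.5,-0.5,-30,0,0,0,35],[0,0,-30,0,0,0,35],[0,0,-15,0,0,0,35],[0,0,-8,0,0,0,35],[0,0,-3,0,0,0,35],[0,0,0,0,0,0,35],[0,0,0,0,0,0,35]]'
```

```text
wrist 21902 0.216 [ 610.2 -197.2] [71. 60.] 46.5
clock: 6.6
tcp_pos: [0.6135, -0.2043, 0.0945]
tool_rot: [2.097, 2.337, 0.001]
force: [-0.7, 0.1, -0.8]
grip_width: 0.61
grasp_force: 63.7
```

```bash
python3 -m creep '[[-1,0,-2,0,0,0,35],[0,0,-1,0,0,0,35],[0,0,0,0,0,0,35],[0,0,0,0,0,0,70],[0,0,0,0,0,0,85],[0,0,0,0,0,0,85],[0,0,0,0,0,0,85],[0,0,30,0,0,0,85],[0,0,50,0,0,0,85],[0,0,50,0,0,0,85],[-20,40,20,0,0,0,85],[-20,40,0,0,0,0,85],[0,0,0,0,0,0,85],[0,0,0,0,0,0,85]]'
python3 - <<'E'
from h import *
tcp();top(.611,-.204,.127,('scene','wrist'));top(.447,.028,.068,('scene','top'))
E
```

```text
clock: 8.0
tcp_pos: [0.5717, -0.1233, 0.2408]
tool_rot: [2.096, 2.339, 0.0]
force: [0.5, -1.0, 0.8]
grip_width: 0.997
grasp_force: 0.0
tcp [ 571.7 -123.3  240.8] 6.28 t 8.0 w 84.7 gf 0.0 F [ 0.5 -1.   0.8]
scene 265 0.126 [ 613.1 -213.2] [64. 70.] 6.5
wrist 4647 0.127 [ 611.5 -210.8] [75. 72.] 6.6
scene 199 0.069 [447.7  26.1] [55. 49.] 40.2
top 61 0.068 [442.   16.2] [21. 50.] 67.5
```

```bash
python3 -m creep '[[-31,38,0,0,0,0,85],[-31,38,0,0,0,0,85],[-31,38,0,0,0,0,85],[-31,38,0,0,0,0,85],[0,0,-40,0,0,0,85],[0,0,-40,0,0,0,85],[0,0,0,0,0,0,85],[0,0,0,0,0,0,85]]'
python3 - <<'E'
from h import *
tcp();top(.447,.028,.068,('wrist','scene'))
E
```

```text
clock: 9.0
tcp_pos: [0.448, 0.0276, 0.1605]
tool_rot: [-2.098, -2.336, 0.002]
force: [-0.1, -0.2, 0.3]
grip_width: 0.997
grasp_force: 0.0
tcp [448.   27.6 160.5] 6.14 t 9.0 w 84.7 gf 0.0 F [-0.1 -0.2  0.3]
wrist 5097 0.069 [449.4  29.5] [52. 53.] 5.0
scene 202 0.069 [447.3  25.9] [51. 51.] 30.3
```

```bash
python3 -m creep '[[1,1.5,-40,0,0,0,85],[0,0,-40,0,0,0,85],[0,0,-30,0,0,0,85],[0,0,-20,0,0,0,85],[0,0,0,0,0,0,85],[0,0,0,0,0,0,35],[0,0,0,0,0,0,35],[0,0,0,0,0,0,35],[0,0,0,0,0,0,35],[0,0,0,0,0,0,35],[0,0,0,0,0,0,35],[0,0,0,0,0,0,35]]'
python3 -m creep '[[0,0,30,0,0,0,35],[0,0,40,0,0,0,35],[0,0,40,0,0,0,35],[0,0,40,0,0,0,35],[39,-44,0,0,0,0,35],[39,-44,0,0,0,0,35],[39,-44,0,0,0,0,35],[39,-44,0,0,0,0,35],[0,0,0,0,0,0,35],[0,0,0,0,0,0,35],[0,0,0,0,0,0,35]]'
python3 - <<'E'
from h import *
tcp();c=capture('wrist');W=pts(c)
m=(abs(W[...,2]-.127)<.006)&(np.hypot(W[...,0]-.612,W[...,1]+.204)<.04);p=W[m];print(m.sum(),p.mean(0),p.max(0),p.min(0))
E
```

```text
clock: 10.3
tcp_pos: [0.4504, 0.0295, 0.0324]
tool_rot: [2.097, 2.336, 0.004]
force: [-1.5, -1.1, 11.0]
grip_width: 0.609
grasp_force: 60.6
clock: 11.4
tcp_pos: [0.5806, -0.1196, 0.1809]
tool_rot: [-2.098, -2.338, -0.0]
force: [-1.1, 0.0, -1.8]
grip_width: 0.606
grasp_force: 63.5
tcp [ 580.6 -119.6  180.9] 6.19 t 11.4 w 51.5 gf 63.5 F [-1.1  0.  -1.8]
717 [ 0.62753653 -0.2099151   0.12746905] [ 0.63835191 -0.18963588  0.12970983] [ 0.60331081 -0.22509377  0.12463893]
```

```bash
python3 -m creep '[[13,-14,0,0,0,0,35],[12.5,-14,0,0,0,0,35],[0,0,0,0,0,0,35],[0,0,-30,0,0,0,35],[0,0,-30,0,0,0,35],[0,0,-15,0,0,0,35],[0,0,-8,0,0,0,35],[0,0,-4,0,0,0,35],[0,0,0,0,0,0,35],[0,0,0,0,0,0,35]]'
```

```text
clock: 12.45
tcp_pos: [0.6076, -0.1481, 0.0944]
tool_rot: [2.097, 2.337, 0.001]
force: [-0.4, 0.5, -0.5]
grip_width: 0.609
grasp_force: 63.6
```

```bash
python3 -m creep '[[-1,0,-2,0,0,0,35],[0,0,-1,0,0,0,35],[0,0,0,0,0,0,35],[0,0,0,0,0,0,70],[0,0,0,0,0,0,85],[0,0,0,0,0,0,85],[0,0,0,0,0,0,85],[0,0,30,0,0,0,85],[0,0,50,0,0,0,85],[0,0,50,0,0,0,85],[0,30,30,0,0,0,85],[0,40,0,0,0,0,85],[0,0,0,0,0,0,85],[0,0,0,0,0,0,85]]'
python3 - <<'E'
from h import *
tcp();top(.612,-.204,.129,('wrist',),.032);top(.606,-.148,.129,('wrist',),.032);top(.527,.341,.068)
E
```

```text
clock: 13.85
tcp_pos: [0.6058, -0.0775, 0.2503]
tool_rot: [2.096, 2.34, -0.0]
force: [0.4, -0.1, 0.1]
grip_width: 0.996
grasp_force: 0.0
tcp [605.8 -77.5 250.3] 6.29 t 13.8 w 84.7 gf 0.0 F [ 0.4 -0.1  0.1]
wrist 2979 0.127 [ 612.3 -201.9] [52. 53.] 52.8
wrist 3569 0.127 [ 607.6 -149.2] [52. 56.] 42.3
scene 154 0.068 [526.3 339.7] [59. 53.] 42.8
top 76 0.069 [535.  351.1] [30. 52.] 59.7
```

```bash
python3 -m creep '[[-8,42,0,0,0,0,85],[-8,42,0,0,0,0,85],[-8,42,0,0,0,0,85],[-8,42,0,0,0,0,85],[-8,42,0,0,0,0,85],[-8,42,0,0,0,0,85],[-8,42,0,0,0,0,85],[-8,42,0,0,0,0,85],[-8,42,0,0,0,0,85],[-7,41,0,0,0,0,85],[0,0,0,0,0,0,85],[0,0,-40,0,0,0,85],[0,0,-40,0,0,0,85],[0,0,0,0,0,0,85],[0,0,0,0,0,0,85]]'
python3 - <<'E'
from h import *
tcp();top(.527,.341,.068,('wrist','scene'))
c=capture('wrist');save(c,'w2')
E
```

```text
clock: 15.55
tcp_pos: [0.5272, 0.3398, 0.1703]
tool_rot: [-2.099, -2.337, 0.003]
force: [0.2, -0.4, -0.4]
grip_width: 0.996
grasp_force: 0.0
tcp [527.2 339.8 170.3] 6.13 t 15.6 w 84.7 gf 0.0 F [ 0.2 -0.4 -0.4]
wrist 4771 0.068 [527.8 342.7] [53. 53.] 3.9
scene 156 0.068 [528.2 340.9] [57. 52.] 45.2
```

View pics/w2.png

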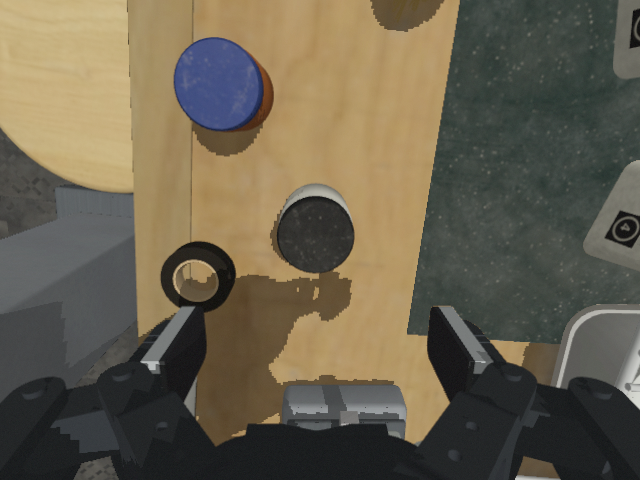

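```bash
python3 -m creep '[[0.5,2.5,-40,0,0,0,85],[0,0,-40,0,0,0,85],[0,0,-35,0,0,0,85],[0,0,-25,0,0,0,85],[0,0,0,0,0,0,85],[0,0,0,0,0,0,35],[0,0,0,0,0,0,35],[0,0,0,0,0,0,35],[0,0,0,0,0,0,35],[0,0,0,0,0,0,35],[0,0,0,0,0,0,35],[0,0,0,0,0,0,35]]'
python3 -m creep '[[0,0,30,0,0,0,35],[0,0,40,0,0,0,35],[0,0,50,0,0,0,35],[0,0,50,0,0,0,35],[0,0,50,0,0,0,35],[8,-42,10,0,0,0,35],[8,-42,0,0,0,0,35],[8,-42,0,0,0,0,35],[8,-42,0,0,0,0,35],[7,-42,0,0,0,0,35],[7,-42,0,0,0,0,35],[7,-42,0,0,0,0,35],[7,-42,0,0,0,0,35],[7,-42,0,0,0,0,35],[5,-42,0,0,0,0,35],[0,-14,0,0,0,0,35],[0,0,0,0,0,0,35],[0,0,0,0,0,0,35],[0,0,0,0,0,0,35]]'
python3 - <<'E'
from h import *
tcp();top(.457,.427,.068,('scene','top'))
E
```

```text
clock: 16.9
tcp_pos: [0.5291, 0.3444, 0.0333]
tool_rot: [2.098, 2.337, 0.006]
force: [-0.6, -0.9, 8.8]
grip_width: 0.609
grasp_force: 62.0
clock: 18.8
tcp_pos: [0.5994, -0.0894, 0.2609]
tool_rot: [2.097, 2.339, 0.001]
force: [-0.4, 1.0, -1.5]
grip_width: 0.604
grasp_force: 63.3
tcp [599.4 -89.4 260.9] 6.25 t 18.8 w 51.3 gf 63.3 F [-0.4  1.  -1.5]
scene 149 0.068 [454.9 426.7] [56. 50.] 74.4
top 60 0.067 [471.4 425.4] [51. 26.] 76.8
```

```bash
python3 -m creep '[[0,-2.5,0,0,0,0,35],[0,0,-40,0,0,0,35],[0,0,-40,0,0,0,35],[0,0,-40,0,0,0,35],[0,0,-25,0,0,0,35],[0,0,-10,0,0,0,35],[0,0,-8,0,0,0,35],[0,0,-3,0,0,0,35],[0,0,0,0,0,0,35],[0,0,0,0,0,0,35]]'
```

```text
clock: 19.9
tcp_pos: [0.6002, -0.0932, 0.0955]
tool_rot: [2.097, 2.337, 0.002]
force: [-0.2, 0.8, -1.8]
grip_width: 0.611
grasp_force: 63.3
```

```bash
python3 -m creep '[[0,0,-2,0,0,0,35],[0,0,-1,0,0,0,35],[0,0,0,0,0,0,35],[0,0,0,0,0,0,70],[0,0,0,0,0,0,85],[0,0,0,0,0,0,85],[0,0,0,0,0,0,85],[0,0,30,0,0,0,85],[0,0,50,0,0,0,85],[0,0,50,0,0,0,85],[0,0,30,0,0,0,85],[0,0,0,0,0,0,85]]'
python3 -m creep '[[-11,40,0,0,0,0,85],[-11,40,0,0,0,0,85],[-11,40,0,0,0,0,85],[-11,40,0,0,0,0,85],[-11,40,0,0,0,0,85],[-11,40,0,0,0,0,85],[-11,40,0,0,0,0,85],[-11,40,0,0,0,0,85],[-11,40,0,0,0,0,85],[-11,40,0,0,0,0,85],[-11,40,0,0,0,0,85],[-11,40,0,0,0,0,85],[-11,40,0,0,0,0,85],[0,0,0,0,0,0,85],[0,0,-40,0,0,0,85],[0,0,-40,0,0,0,85],[0,0,0,0,0,0,85],[0,0,0,0,0,0,85]]'
python3 - <<'E'
from h import *
tcp();top(.457,.427,.068,('wrist','scene'))
E
```

```text
clock: 21.1
tcp_pos: [0.6021, -0.0936, 0.2567]
tool_rot: [2.093, 2.333, 0.007]
force: [0.5, 0.4, -0.0]
grip_width: 0.997
grasp_force: 0.0
clock: 22.9
tcp_pos: [0.4563, 0.426, 0.1709]
tool_rot: [-2.099, -2.338, 0.004]
force: [1.5, 0.3, 0.9]
grip_width: 0.994
grasp_force: 0.0
tcp [456.3 426.  170.9] 6.17 t 22.9 w 84.5 gf 0.0 F [1.5 0.3 0.9]
wrist 4777 0.069 [458.6 431.3] [53. 53.] 5.5
scene 147 0.068 [454.3 426.7] [58. 51.] 67.2
```

```bash
python3 -m creep '[[1.7,4,-40,0,0,0,85],[0,0,-40,0,0,0,85],[0,0,-35,0,0,0,85],[0,0,-25,0,0,0,85],[0,0,0,0,0,0,85],[0,0,0,0,0,0,35],[0,0,0,0,0,0,35],[0,0,0,0,0,0,35],[0,0,0,0,0,0,35],[0,0,0,0,0,0,35],[0,0,0,0,0,0,35],[0,0,0,0,0,0,35]]'
python3 -m creep '[[0,0,30,0,0,0,35],[0,0,40,0,0,0,35],[0,0,50,0,0,0,35],[0,0,50,0,0,0,35],[0,0,50,0,0,0,35],[11,-40,10,0,0,0,35],[11,-40,0,0,0,0,35],[11,-40,0,0,0,0,35],[11,-40,0,0,0,0,35],[11,-40,0,0,0,0,35],[11,-40,0,0,0,0,35],[11,-40,0,0,0,0,35],[11,-40,0,0,0,0,35],[11,-40,0,0,0,0,35],[11,-40,0,0,0,0,35],[11,-40,0,0,0,0,35],[15,-26,0,0,0,0,35],[0,0,0,0,0,0,35],[0,0,0,0,0,0,35]]'
python3 - <<'E'
from h import *
tcp();top(.600,-.093,.129,('wrist',),.032)
E
```

```text
clock: 24.2
tcp_pos: [0.4598, 0.4322, 0.0344]
tool_rot: [2.098, 2.338, 0.007]
force: [-1.0, -0.8, 7.4]
grip_width: 0.609
grasp_force: 62.0
clock: 26.1
tcp_pos: [0.5943, -0.0356, 0.2625]
tool_rot: [2.1, 2.336, 0.002]
force: [0.1, 1.1, -1.3]
grip_width: 0.612
grasp_force: 63.4
tcp [594.3 -35.6 262.5] 6.1 t 26.1 w 52.0 gf 63.4 F [ 0.1  1.1 -1.3]
wrist none
```

```bash
python3 -m creep '[[0,-1,0,0,0,0,35],[0,0,-40,0,0,0,35],[0,0,-40,0,0,0,35],[0,0,-40,0,0,0,35],[0,0,-25,0,0,0,35],[0,0,-10,0,0,0,35],[0,0,-8,0,0,0,35],[0,0,-3,0,0,0,35],[0,0,0,0,0,0,35],[0,0,-2,0,0,0,35],[0,0,-1,0,0,0,35],[0,0,0,0,0,0,35],[0,0,0,0,0,0,35]]'
```

```text
clock: 27.45
tcp_pos: [0.5948, -0.0362, 0.0934]
tool_rot: [2.098, 2.337, 0.002]
force: [-1.1, 0.2, 6.7]
grip_width: 0.605
grasp_force: 64.1
```

```bash
python3 -m creep '[[0,0,0,0,0,0,70],[0,0,0,0,0,0,85],[0,0,0,0,0,0,85],[0,0,0,0,0,0,85],[0,0,30,0,0,0,85],[0,0,50,0,0,0,85],[0,0,50,0,0,0,85],[0,0,30,0,0,0,85],[-36,-17.5,0,0,0,0,85],[-36,-17.5,0,0,0,-0.033,85],[-36,-17.5,0,0,0,-0.033,85],[-36,-17.5,0,0,0,0,85],[0,0,-40,0,0,0,85],[0,0,0,0,0,0,85],[0,0,0,0,0,0,85]]'
python3 - <<'E'
from h import *
tcp();top(.452,-.106,.1,('wrist',),.045)
c=capture('wrist');W=pts(c);save(c,'w3')
for s in (-171.5,-114.5,-58.5,-3):
    x=(593.7-.108*s)/1e3;y=(-33.9+.9942*s)/1e3
    top(x,y,.129,('scene',),.03)
E
```

```text
clock: 28.95
tcp_pos: [0.4502, -0.106, 0.2126]
tool_rot: [-2.174, -2.267, 0.001]
force: [-0.4, -0.0, 0.4]
grip_width: 0.995
grasp_force: 0.0
tcp [ 450.2 -106.   212.6] 2.4 t 28.9 w 84.5 gf 0.0 F [-0.4 -0.   0.4]
wrist 5190 0.1 [ 452.8 -104.9] [62. 42.] 2.4
scene 203 0.127 [ 609.3 -205.3] [53. 53.] 62.2
scene 192 0.127 [ 605.  -149.8] [54. 53.] 61.5
scene 179 0.128 [599.8 -95. ] [54. 51.] 57.3
scene 106 0.127 [591.3 -42.5] [44. 51.] 60.6
```

View pics/w3.png

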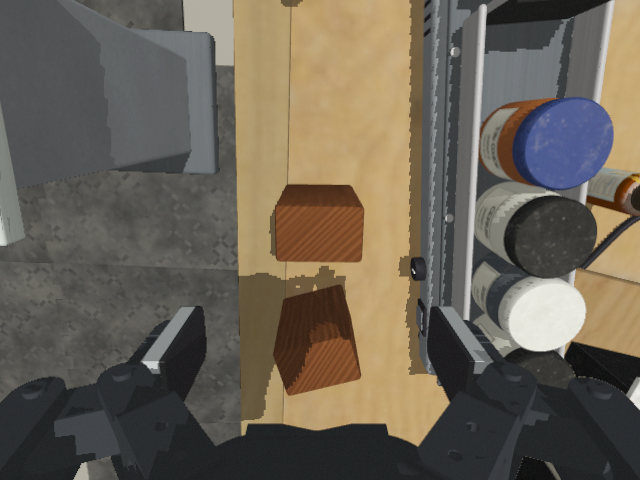

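```bash
python3 -m creep '[[2.6,1,-40,0,0,0,85],[0,0,-40,0,0,0,85],[0,0,-40,0,0,0,85],[0,0,-30,0,0,0,85],[0,0,0,0,0,0,85],[0,0,0,0,0,0,45],[0,0,0,0,0,0,45],[0,0,0,0,0,0,45],[0,0,0,0,0,0,45],[0,0,0,0,0,0,45],[0,0,0,0,0,0,45],[0,0,0,0,0,0,45]]'
python3 -m creep '[[0,0,30,0,0,0,45],[0,0,40,0,0,0,45],[0,0,50,0,0,0,45],[0,0,50,0,0,0,45],[27,24,0,0,0,0.013,45],[27,24,0,0,0,0.014,45],[27,24,0,0,0,0.013,45],[27,24,0,0,0,0.013,45],[27,24,0,0,0,0.013,45],[0,0,0,0,0,0,45],[0,0,0,0,0,0,45],[0,0,0,0,0,0,45]]'
python3 - <<'E'
from h import *
tcp()
c=capture('wrist');save(c,'w4');W=pts(c);p0=np.array([.5937,-.0339]);v=np.array([-.108,.9942])
q=W[...,:2]-p0;s=q@v;x=q@np.array([.9942,.108])
m=(abs(x)<.02)&(abs(W[...,2]-.116)<.006)&(s>.04)&(s<.1);print('pad top s',m.sum(),np.percentile(s[m]*1000,[1,5,50,95]) if m.any() else '')
E
```

```text
clock: 30.45
tcp_pos: [0.4541, -0.1055, 0.0641]
tool_rot: [2.172, 2.266, 0.003]
force: [-2.0, -1.6, 9.4]
grip_width: 0.714
grasp_force: 66.1
clock: 31.65
tcp_pos: [0.587, 0.0144, 0.2326]
tool_rot: [-2.099, -2.338, 0.001]
force: [-0.7, -0.0, -1.5]
grip_width: 0.715
grasp_force: 66.5
tcp [587.   14.4 232.6] 6.17 t 31.6 w 60.8 gf 66.5 F [-0.7 -0.  -1.5]
pad top s 927 [74.59771159 74.79177053 80.30217915 84.54769793]
```

View pics/w4.png

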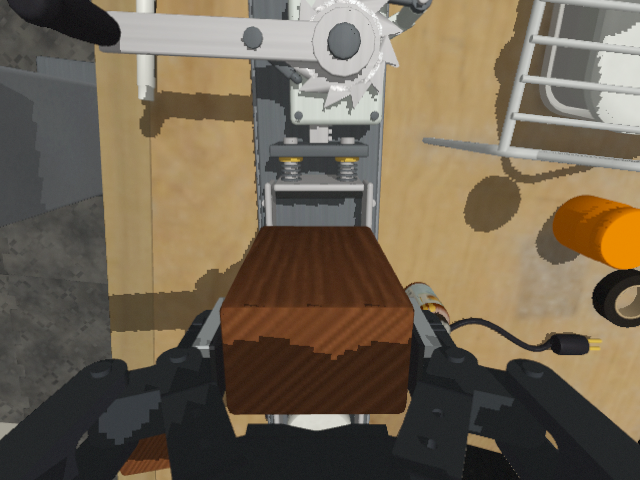

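```bash
python3 -m creep '[[1.3,1.1,-30,0,0,0,45],[0,0,-30,0,0,0,45],[0,0,-20,0,0,0,45],[0,0,-10,0,0,0,45],[0,0,0,0,0,0,45],[0,0,-8,0,0,0,45],[0,0,-6,0,0,0,45],[0,0,-3,0,0,0,45],[0,0,0,0,0,0,45],[0,0,-2,0,0,0,45],[0,0,0,0,0,0,45]]'
```

```text
clock: 32.8
tcp_pos: [0.5891, 0.016, 0.1234]
tool_rot: [2.098, 2.338, 0.0]
force: [-0.6, 0.0, -1.5]
grip_width: 0.714
grasp_force: 66.5
```

Inserted without contact; I set it down, release and look.

```bash
python3 -m creep '[[0,0,-1,0,0,0,45],[0,0,0,0,0,0,45],[0,0,0,0,0,0,75],[0,0,0,0,0,0,85],[0,0,0,0,0,0,85],[0,0,0,0,0,0,85],[0,0,30,0,0,0,85],[0,0,50,0,0,0,85],[0,0,50,0,0,0,85],[0,-40,40,0,0,0,85],[0,-40,40,0,0,0,85],[0,0,0,0,0,0,85],[0,0,0,0,0,0,85]]'
python3 - <<'E'
from h import *
tcp();c=capture('wrist');save(c,'w5');W=pts(c)
p0=np.array([.5937,-.0339]);v=np.array([-.108,.9942]);q=W[...,:2]-p0
s=q@v*1000;x=q@np.array([.9942,.108])*1000;z=W[...,2]*1000
m=(abs(z-159)<5)&(abs(x)<45)&(s>0)&(s<100);print('block',np.percentile(s[m],[1,99]),np.percentile(x[m],[1,99]))
m=(abs(z-159)<12)&(s>90)&(s<400)&(x>-250)&(x<100)
r=cv2.minAreaRect(np.stack([x[m],s[m]],-1).astype(np.float32));print('lever x,s',m.sum(),r,np.percentile(z[m],[5,50,95]))
m=(abs(z-190)<8)&(s>60)&(s<400)&(x<-60)&(x>-250);print('grip top',m.sum(),x[m].mean(),s[m].mean(),W[m].mean(0))
E
```

```text
clock: 34.1
tcp_pos: [0.5892, -0.0553, 0.3236]
tool_rot: [2.1, 2.336, 0.002]
force: [0.2, 0.3, -0.6]
grip_width: 0.995
grasp_force: 0.0
tcp [589.2 -55.3 323.6] 6.09 t 34.1 w 84.5 gf 0.0 F [ 0.2  0.3 -0.6]
block [29.93586129 70.8809338 ] [-30.08867923  29.98886982]
lever x,s 40 ((98.54195404052734, 108.9439926147461), (2.7854526042938232, 4.831764221191406), 6.011056900024414) [147.97315419 150.95117355 154.5756933 ]
grip top 0 nan nan [nan nan nan]<stdin>:8: RuntimeWarning: Mean of empty slice.
  ret = ret.dtype.type(ret / rcount)
  ret = um.true_divide(
```

View pics/w5.png

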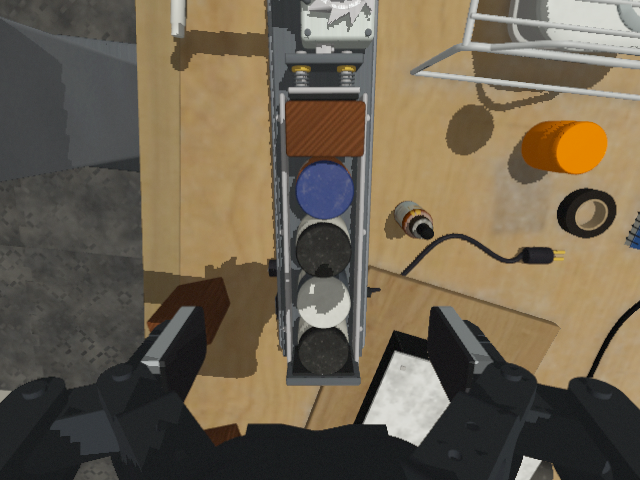

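```bash
cat >> h.py <<'E'
def shk(W):
    q=W[...,:2]-np.array([.5937,-.0339])
    return q@np.array([.9942,.108])*1000,q@np.array([-.108,.9942])*1000,W[...,2]*1000
def lever():
    for n in ('scene','top'):
        c=capture(n);W=pts(c);x,s,z=shk(W)
        for nm,lo,hi in (('grip',168,198),('hub',125,175)):
            m=(z>lo)&(z<hi)&(s>60)&(s<330)&((x>-200)&(x<-50) if nm=='grip' else abs(x)<45)
            if m.any(): print(n,nm,m.sum(),'xs',x[m].mean().round(1),s[m].mean().round(1),'W',W[m].mean(0).round(4),'zmax',z[m].max().round())
        for nm,hh in (('jaw',75),('pad',0)): pass
        m=(abs(z-116)<6)&(abs(x)<28)&(s>20)&(s<125)
        h,e=np.histogram(s[m],np.arange(20,125,3));print(n,'padjaw',[(int(a),int(b)) for a,b in zip(e,h) if b])
E
python3 - <<'E'
from h import *
lever()
E
```

```text
scene grip 54 xs -129.5 170.7 W [0.4465 0.1218 0.183 ] zmax 195.0
scene hub 91 xs -5.7 117.1 W [0.5754 0.0819 0.1405] zmax 166.0
scene padjaw [(23, 1), (26, 22), (29, 2), (32, 1), (47, 1), (68, 1), (71, 1), (74, 2), (77, 4), (80, 1), (83, 2), (98, 12), (101, 16), (104, 8), (107, 7), (110, 1)]
top hub 46 xs -14.8 66.8 W [0.5718 0.0309 0.1545] zmax 163.0
top padjaw [(29, 4), (32, 3), (68, 1), (77, 3), (80, 5), (83, 7), (86, 2), (89, 2), (101, 1), (104, 7), (107, 3)]
```

```bash
python3 -m creep '[[-20,40,0,0,0,0,85],[-20,40,0,0,0,0,85],[-20,40,0,0,0,0,60],[0,0,0,0,0,0,30],[0,0,0,0,0,0,0],[0,0,0,0,0,0,0],[0,0,0,0,0,0,0]]'
python3 - <<'E'
from h import *
tcp();c=capture('wrist');save(c,'w6');W=pts(c);x,s,z=shk(W)
m=(z>180)&(z<196)&(s>60)&(s<330)&(x>-200)&(x<-50);print('grip top',m.sum(),np.percentile(x[m],[2,50,98]),np.percentile(s[m],[2,50,98]),W[m].mean(0))
for lo in range(130,190,6):
    m=(z>lo)&(z<lo+6)&(s>60)&(s<250)&(abs(x)<60)
    if m.sum()>50: r=cv2.minAreaRect(np.stack([x[m],s[m]],-1).astype(np.float32));print(lo,m.sum(),r)
E
```

```text
clock: 34.95
tcp_pos: [0.5294, 0.0646, 0.3226]
tool_rot: [-2.099, -2.337, 0.001]
force: [0.0, -1.1, -0.1]
grip_width: 0.14
grasp_force: 0.0
tcp [529.4  64.6 322.6] 6.15 t 35.0 w 11.9 gf 0.0 F [ 0.  -1.1 -0.1]
grip top 751 [-133.07925856 -123.59740902 -115.57051677] [166.74079864 176.36462488 185.6755338 ] [0.45166223 0.12786687 0.18875101]
130 157 ((-4.548336029052734, 118.83455657958984), (61.529842376708984, 111.17411804199219), 4.482171058654785)
136 146 ((0.0590972900390625, 70.67562103271484), (61.16373825073242, 2.6464033126831055), 0.7036100625991821)
142 159 ((-1.3513660430908203, 70.68067932128906), (60.755409240722656, 9.242191314697266), 8.175309181213379)
148 159 ((-1.1961803436279297, 70.45162200927734), (61.71174621582031, 10.535435676574707), 9.298912048339844)
154 818 ((0.0609130859375, 65.89322662353516), (11.750702857971191, 61.43840408325195), 89.97972869873047)
160 195 ((0.05378150939941406, 65.24151611328125), (58.39104080200195, 10.40211296081543), 0.07136829197406769)
```

View pics/w6.png

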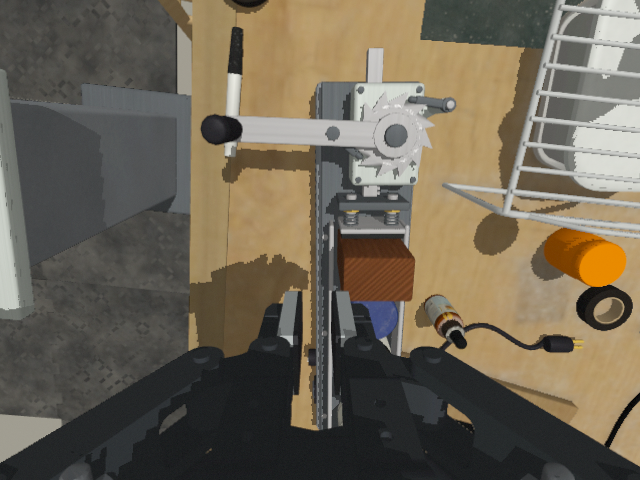

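Run:
```python
from h import *
c=capture('wrist');W=pts(c);x,s,z=shk(W)
for u,v in ((397,134),(385,150),(333,133),(290,130),(260,130),(205,130),(220,124),(412,128)): print(u,v,np.round([x[v,u],s[v,u],z[v,u]],1))
```

```text
397 134 [ 15.2 171.5 128. ]
385 150 [  6.4 158.  124.1]
333 133 [-39.2 172.3 125.2]
290 130 [-76.4 174.7 121.8]
260 130 [-102.4  174.7  121.4]
205 130 [-130.6  175.6  190.5]
220 124 [-120.1  179.6  190. ]
412 128 [ 29.  176.3 122.3]
```

```bash
python3 -m creep '[[-7.1,5.7,0,0,0,-0.143,45],[-7.1,5.7,0,0,0,-0.143,45],[-7.1,5.7,0,0,0,-0.143,45],[-7.1,5.7,0,0,0,-0.143,45],[-7.1,5.7,0,0,0,-0.143,45],[-7.1,5.7,0,0,0,-0.143,45],[-7.1,5.7,0,0,0,-0.143,45],[-7.1,5.7,0,0,0,-0.143,45],[-7.1,5.7,0,0,0,-0.143,45],[-7.1,5.7,0,0,0,-0.143,45],[-7.1,5.7,0,0,0,-0.141,45],[0,0,0,0,0,0,45],[0,0,0,0,0,0,45],[0,0,-40,0,0,0,45],[0,0,-40,0,0,0,45],[0,0,0,0,0,0,45],[0,0,0,0,0,0,45]]'
python3 - <<'E'
from h import *
tcp();c=capture('wrist');save(c,'w7');W=pts(c);x,s,z=shk(W)
m=(z>180)&(z<196)&(s>60)&(s<330)&(x>-200)&(x<-50);print('grip top',m.sum(),np.percentile(x[m],[2,50,98]),np.percentile(s[m],[2,50,98]),W[m].mean(0))
E
```

```text
clock: 36.75
tcp_pos: [0.4513, 0.1276, 0.2435]
tool_rot: [3.137, 0.172, -0.002]
force: [-0.4, 0.5, 0.0]
grip_width: 0.526
grasp_force: 0.0
tcp [451.3 127.6 243.5] -83.73 t 36.8 w 44.7 gf 0.0 F [-0.4  0.5  0. ]
grip top 1077 [-133.1367338  -123.12577331 -115.42336801] [166.69660659 176.17120878 185.14418786] [0.45202006 0.12779164 0.18859119]
```

View pics/w7.png

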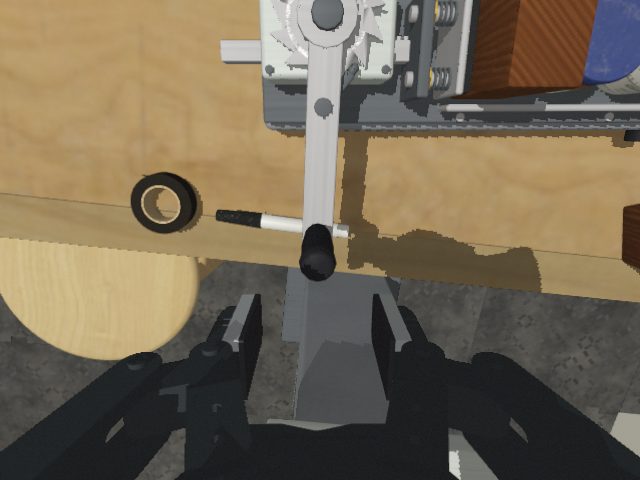

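```bash
python3 -m creep '[[0.5,0,-40,0,0,0,45],[0,0,-40,0,0,0,45],[0,0,-21,0,0,0,45],[0,0,0,0,0,0,28],[0,0,0,0,0,0,28],[0,0,0,0,0,0,28]]'
python3 -m creep '[[0,11,0,0,0,0,28],[0,11,0,0,0,0,28],[1.5,11,0,0,0,0,28],[2,11,0,0,0,0,28],[3,10,0,0,0,0,28],[3,10,0,0,0,0,28],[4,9,0,0,0,0,28],[4,8,0,0,0,0,28],[0,0,0,0,0,0,28],[0,0,0,0,0,0,28]]'
python3 -m creep '[[0,3,0,0,0,0,28],[0,0,0,0,0,0,28],[0,0,0,0,0,0,28]]'
```

```text
clock: 37.4
tcp_pos: [0.4533, 0.1284, 0.1443]
tool_rot: [-3.136, -0.17, -0.006]
force: [0.6, 0.6, 0.2]
grip_width: 0.327
grasp_force: 0.0
clock: 38.4
tcp_pos: [0.4691, 0.2093, 0.1419]
tool_rot: [-3.137, -0.169, 0.0]
force: [0.9, -1.0, 0.5]
grip_width: 0.327
grasp_force: 0.1
clock: 38.7
tcp_pos: [0.4691, 0.2097, 0.1419]
tool_rot: [3.133, 0.17, -0.0]
force: [3.5, -13.5, 1.2]
grip_width: 0.329
grasp_force: 6.9
```

```bash
python3 -m creep '[[-4.2,-10.5,0,0,0,0,28],[-4.2,-11.5,0,0,0,0,28],[-3.3,-10.5,0,0,0,0,28],[-3.3,-10.5,0,0,0,0,28],[-1.7,-10.8,0,0,0,0,28],[-1.7,-10.8,0,0,0,0,28],[0,-11,0,0,0,0,28],[0,-11,0,0,0,0,28],[1.8,-10.8,0,0,0,0,28],[1.8,-10.8,0,0,0,0,28],[3.5,-10.4,0,0,0,0,28],[3.5,-10.4,0,0,0,0,28],[5.1,-9.8,0,0,0,0,28],[5.1,-9.8,0,0,0,0,28],[7.1,-9.5,0,0,0,0,28],[7.1,-9.5,0,0,0,0,28],[0,0,0,0,0,0,28],[0,0,0,0,0,0,28]]'
python3 -m creep '[[0,-2,0,0,0,0,28],[0,-2,0,0,0,0,28],[0,0,0,0,0,0,28],[0,0,0,0,0,0,28]]'
python3 - <<'E'
from h import *
lever()
E
```

```text
clock: 40.5
tcp_pos: [0.4858, 0.0441, 0.142]
tool_rot: [3.137, 0.168, 0.0]
force: [-0.1, 0.2, -0.4]
grip_width: 0.327
grasp_force: 0.0
clock: 40.9
tcp_pos: [0.4855, 0.0405, 0.1422]
tool_rot: [-3.137, -0.17, -0.0]
force: [0.7, 1.2, 0.3]
grip_width: 0.325
grasp_force: 0.4
scene grip 134 xs -105.9 90.8 W [0.4786 0.0449 0.1848] zmax 198.0
scene hub 16 xs -17.6 66.3 W [0.569  0.0301 0.1504] zmax 161.0
scene padjaw [(20, 10), (35, 1), (44, 1), (62, 1), (65, 2), (68, 2), (71, 1), (80, 1), (86, 1), (89, 9), (92, 5)]
top grip 38 xs -107.0 82.9 W [0.4784 0.0369 0.1843] zmax 198.0
top hub 32 xs -4.4 63.4 W [0.5825 0.0286 0.1568] zmax 167.0
top padjaw [(23, 10), (32, 1), (68, 2), (71, 2), (74, 8), (86, 1), (89, 1), (92, 2), (95, 3)]
```

```bash
python3 -m creep '[[-7.1,9.5,0,0,0,0,28],[-7.1,13.5,0,0,0,0,28],[-5.1,9.8,0,0,0,0,28],[-5.1,9.8,0,0,0,0,28],[-3.5,10.4,0,0,0,0,28],[-3.5,10.4,0,0,0,0,28],[-1.8,10.8,0,0,0,0,28],[-1.8,10.8,0,0,0,0,28],[0,11,0,0,0,0,28],[0,11,0,0,0,0,28],[1.7,10.8,0,0,0,0,28],[1.7,10.8,0,0,0,0,28],[3.3,10.5,0,0,0,0,28],[3.3,10.5,0,0,0,0,28],[4.2,10.5,0,0,0,0,28],[4.2,9,0,0,0,0,28],[0,1,0,0,0,0,28],[0,0,0,0,0,0,28],[0,0,0,0,0,0,28]]'
python3 - <<'E'
from h import *
lever()
E
```

```text
clock: 42.9
tcp_pos: [0.469, 0.2096, 0.1419]
tool_rot: [3.135, 0.17, -0.001]
force: [-0.4, -7.4, 2.4]
grip_width: 0.328
grasp_force: 3.8
scene grip 152 xs -104.0 253.5 W [0.463  0.2069 0.1855] zmax 198.0
scene hub 62 xs -5.3 156.7 W [0.5716 0.1213 0.1319] zmax 161.0
scene padjaw [(20, 10), (23, 2), (26, 1), (47, 1), (62, 1), (65, 2), (71, 2), (86, 2), (89, 12), (92, 15), (95, 5), (98, 3)]
top grip 48 xs -103.1 246.9 W [0.4646 0.2005 0.1855] zmax 197.0
top hub 88 xs -2.2 137.2 W [0.5767 0.1023 0.1385] zmax 166.0
top padjaw [(23, 5), (26, 1), (44, 1), (50, 1), (68, 1), (71, 3), (74, 7), (77, 1), (92, 4), (95, 11), (98, 9), (101, 8)]
```

Jaw advanced 10 mm and the lever is at its left stop. Second full swing.

```bash
python3 -m creep '[[-4.2,-10.5,0,0,0,0,28],[-4.2,-11.5,0,0,0,0,28],[-3.3,-10.5,0,0,0,0,28],[-3.3,-10.5,0,0,0,0,28],[-1.7,-10.8,0,0,0,0,28],[-1.7,-10.8,0,0,0,0,28],[0,-11,0,0,0,0,28],[0,-11,0,0,0,0,28],[1.8,-10.8,0,0,0,0,28],[1.8,-10.8,0,0,0,0,28],[3.5,-10.4,0,0,0,0,28],[3.5,-10.4,0,0,0,0,28],[5.1,-9.8,0,0,0,0,28],[5.1,-9.8,0,0,0,0,28],[7.1,-9.5,0,0,0,0,28],[7.1,-11.5,0,0,0,0,28],[0,-2,0,0,0,0,28],[0,0,0,0,0,0,28],[0,0,0,0,0,0,28]]'
python3 -m creep '[[-7.1,9.5,0,0,0,0,28],[-7.1,13.5,0,0,0,0,28],[-5.1,9.8,0,0,0,0,28],[-5.1,9.8,0,0,0,0,28],[-3.5,10.4,0,0,0,0,28],[-3.5,10.4,0,0,0,0,28],[-1.8,10.8,0,0,0,0,28],[-1.8,10.8,0,0,0,0,28],[0,11,0,0,0,0,28],[0,11,0,0,0,0,28],[1.7,10.8,0,0,0,0,28],[1.7,10.8,0,0,0,0,28],[3.3,10.5,0,0,0,0,28],[3.3,10.5,0,0,0,0,28],[4.2,10.5,0,0,0,0,28],[4.2,9,0,0,0,0,28],[0,1,0,0,0,0,28],[0,0,0,0,0,0,28],[0,0,0,0,0,0,28]]'
python3 - <<'E'
from h import *
c=capture('wrist');save(c,'w8');W=pts(c);x,s,z=shk(W)
m=(abs(z-116)<5)&(abs(x)<30)&(s>20)&(s<125)
h,e=np.histogram(s[m],np.arange(20,125,2));print([(int(a),int(b)) for a,b in zip(e,h) if b])
lever()
E
```

```text
clock: 44.9
tcp_pos: [0.4869, 0.0389, 0.1423]
tool_rot: [-3.136, -0.168, -0.003]
force: [1.6, 4.4, -0.6]
grip_width: 0.331
grasp_force: 1.8
clock: 46.8
tcp_pos: [0.469, 0.209, 0.1421]
tool_rot: [-3.137, -0.169, 0.0]
force: [-0.3, -0.5, -0.1]
grip_width: 0.329
grasp_force: 0.0
[]
scene grip 154 xs -104.5 251.4 W [0.4627 0.2047 0.1863] zmax 198.0
scene hub 48 xs -2.4 175.8 W [0.5723 0.1406 0.1274] zmax 132.0
scene padjaw [(59, 1), (62, 2), (65, 2), (77, 3), (80, 10), (83, 10), (86, 15), (89, 1)]
top grip 46 xs -102.5 246.2 W [0.4652 0.1998 0.1862] zmax 198.0
top hub 62 xs 3.0 165.4 W [0.5789 0.1309 0.131 ] zmax 161.0
top padjaw [(20, 2), (38, 1), (50, 1), (65, 1), (68, 6), (71, 3), (74, 1), (80, 1), (83, 5), (86, 13), (89, 10), (92, 7)]
```

```bash
python3 -m creep '[[0,2,0,0,0,0,28],[0,1.5,0,0,0,0,28],[0,0,0,0,0,0,28],[0,0,0,0,0,0,28]]'
python3 -m creep '[[0,-4,0,0,0,0,28],[0,-1,0,0,0,0,45],[0,0,0,0,0,0,45],[0,0,0,0,0,0,45],[0,0,30,0,0,0,45],[0,0,40,0,0,0,45],[0,0,50,0,0,0,45],[0,0,40,0,0,0.14,45],[20,-30,0,0,0,0.14,45],[20,-30,0,0,0,0.14,45],[20,-30,0,0,0,0.14,45],[20,-30,0,0,0,0.14,45],[10,-30,0,0,0,0.14,45],[10,-30,0,0,0,0.14,45],[10,-30,0,0,0,0.14,45],[0,-20,0,0,0,0.14,45],[0,0,0,0,0,0.14,45],[0,0,0,0,0,0.14,45],[0,0,0,0,0,0,45],[0,0,0,0,0,0,45]]'
python3 - <<'E'
from h import *
tcp()
c=capture('wrist');save(c,'w9');W=pts(c);x,s,z=shk(W)
m=(abs(z-116)<5)&(abs(x)<30)&(s>20)&(s<125)
h,e=np.histogram(s[m],np.arange(20,125,1.5));print([(float(a),int(b)) for a,b in zip(e,h) if b])
m=(z>180)&(z<196)&(s>60)&(s<330)&(x>-200)&(x<-50);print('grip',m.sum(),np.median(x[m]),np.median(s[m]))
E
```

```text
clock: 47.35
tcp_pos: [0.4688, 0.2097, 0.142]
tool_rot: [3.132, 0.171, -0.001]
force: [2.3, -16.7, 4.7]
grip_width: 0.329
grasp_force: 7.9
clock: 49.35
tcp_pos: [0.579, -0.0223, 0.302]
tool_rot: [-2.139, -2.301, -0.0]
force: [0.3, 0.0, -0.1]
grip_width: 0.525
grasp_force: 0.0
tcp [579.  -22.3 302. ] 4.19 t 49.4 w 44.6 gf 0.0 F [ 0.3  0.  -0.1]
[(57.5, 3), (59.0, 149), (60.5, 125), (62.0, 127), (63.5, 120), (65.0, 127), (66.5, 134), (68.0, 129), (83.0, 107), (84.5, 138), (86.0, 140), (87.5, 137), (89.0, 139), (90.5, 74)]
grip 0 nan nan
  return _methods._mean(a, axis=axis, dtype=dtype,
  ret = ret.dtype.type(ret / rcount)
```

View pics/w9.png

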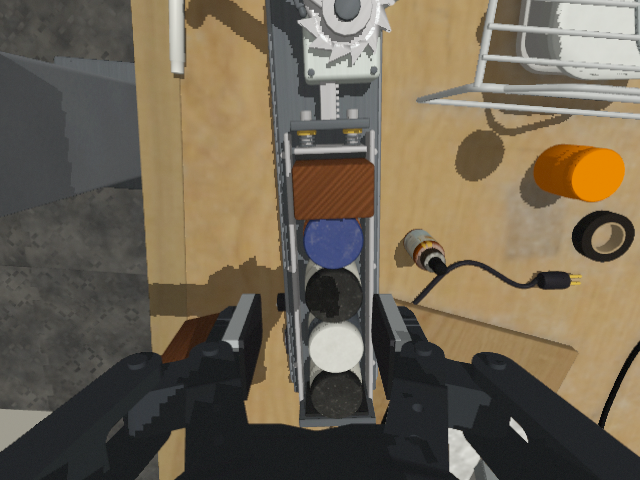

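Run:
```python
from h import *
c=capture('wrist')
st=get_state();M=Ro.from_rotvec(st['tool_rot']).as_matrix();Rc=np.array(c['R']);Cw=-Rc.T@np.array(c['t'])
Rrel=Rc@M; trel=M.T@(Cw-st['tcp_pos'])
def cam(p,rv):
    M=Ro.from_rotvec(rv).as_matrix();R=Rrel@M.T;C=np.array(p)+M@trel
    d=dict(c);d['R']=R;d['t']=-R@C;return d
for n,p,rv in (('w5',[.5892,-.0553,.3236],[2.1,2.336,.002]),('w9',st['tcp_pos'],st['tool_rot'])):
    d=cam(p,rv);I=cv2.cvtColor(cv2.imread(f'pics/{n}.png'),6)
    # profile along shaker s at several x, plane z=115 mm
    K=np.array([[c['fx'],0,c['cx']],[0,c['fy'],c['cy']],[0,0,1]])
    S=np.arange(52,116,1.);acc=0
    for x in np.arange(-8,9,2.):
        X=np.stack([593.7+.9942*x-.108*S,-33.9+.108*x+.9942*S,0*S+115],-1)/1000
        uv,_=cv2.projectPoints(X,cv2.Rodrigues(np.array(d['R']))[0],np.array(d['t']),K,np.array([c['k1'],0,0,0.]))
        uv=uv.reshape(-1,2).astype(np.float32);acc=acc+cv2.remap(I,uv[:,:1].copy(),uv[:,1:].copy(),1).ravel().astype(float)/9
    print(n,[f'{int(s)}:{int(a)}' for s,a in zip(S,acc)])
```

```text
w5 ['52:72', '53:72', '54:73', '55:72', '56:72', '57:72', '58:72', '59:72', '60:73', '61:72', '62:71', '63:72', '64:72', '65:73', '66:72', '67:72', '68:71', '69:71', '70:72', '71:72', '72:71', '73:61', '74:37', '75:29', '76:40', '77:43', '78:43', '79:47', '80:100', '81:154', '82:180', '83:193', '84:179', '85:100', '86:54', '87:53', '88:53', '89:53', '90:53', '91:53', '92:53', '93:53', '94:53', '95:53', '96:51', '97:45', '98:42', '99:42', '100:42', '101:42', '102:41', '103:51', '104:82', '105:98', '106:101', '107:104', '108:106', '109:107', '110:106', '111:126', '112:154', '113:163', '114:168', '115:166']
w9 ['52:74', '53:74', '54:67', '55:56', '56:51', '57:49', '58:48', '59:42', '60:41', '61:43', '62:44', '63:44', '64:59', '65:135', '66:174', '67:190', '68:194', '69:163', '70:121', '71:111', '72:78', '73:56', '74:54', '75:54', '76:55', '77:54', '78:54', '79:55', '80:54', '81:55', '82:55', '83:55', '84:70', '85:91', '86:98', '87:100', '88:103', '89:106', '90:108', '91:105', '92:141', '93:165', '94:169', '95:165', '96:158', '97:158', '98:165', '99:167', '100:162', '101:157', '102:161', '103:167', '104:167', '105:160', '106:158', '107:164', '108:165', '109:158', '110:147', '111:153', '112:161', '113:163', '114:154', '115:148']
```

```bash
python3 -m creep '[[-10,20.8,0,0,0,-0.14,45],[-10,20.8,0,0,0,-0.14,45],[-10,20.8,0,0,0,-0.14,45],[-10,20.8,0,0,0,-0.14,45],[-10,20.8,0,0,0,-0.14,45],[-10,20.8,0,0,0,-0.14,45],[-10,20.8,0,0,0,-0.14,45],[-10,20.8,0,0,0,-0.14,45],[-10,20.8,0,0,0,-0.14,45],[-10,20.8,0,0,0,-0.14,45],[-10,20.8,0,0,0,-0.135,45],[0,0,0,0,0,0,45],[0,0,0,0,0,0,45],[0,0,0,0,0,0,45]]'
python3 - <<'E'
from h import *
tcp();c=capture('wrist');W=pts(c);x,s,z=shk(W)
m=(z>180)&(z<196)&(s>60)&(s<330)&(x>-200)&(x<-50);print('grip top',m.sum(),np.percentile(x[m],[2,50,98]),np.percentile(s[m],[2,50,98]),W[m].mean(0))
E
```

```text
clock: 50.85
tcp_pos: [0.4692, 0.2058, 0.3021]
tool_rot: [3.136, 0.18, 0.0]
force: [0.4, 0.1, 0.9]
grip_width: 0.522
grasp_force: 0.0
tcp [469.2 205.8 302.1] -83.44 t 50.9 w 44.3 gf 0.0 F [0.4 0.1 0.9]
grip top 670 [-107.10944052  -97.41569791  -89.39097273] [242.63756934 251.86311837 261.07326624] [0.46950125 0.20616386 0.188726  ]
```

```bash
python3 -m creep '[[0,0.5,-40,0,0,0,45],[0,0,-40,0,0,0,45],[0,0,-40,0,0,0,45],[0,0,-40,0,0,0,45],[0,0,0,0,0,0,28],[0,0,0,0,0,0,28],[0,0,0,0,0,0,28]]'
python3 -m creep '[[-4.2,-8,0,0,0,0,28],[-4.2,-8.5,0,0,0,0,28],[-3.3,-10.2,0,0,0,0,28],[-3.3,-10.2,0,0,0,0,28],[-1.7,-10.8,0,0,0,0,28],[-1.7,-10.8,0,0,0,0,28],[0,-11,0,0,0,0,28],[0,-11,0,0,0,0,28],[1.8,-11,0,0,0,0,28],[1.8,-11,0,0,0,0,28],[0.5,-2,0,0,0,0,28],[0,0,0,0,0,0,28],[0,0,0,0,0,0,28]]'
python3 - <<'E'
from h import *
c=capture('wrist');W=pts(c);x,s,z=shk(W)
m=(z>180)&(z<196)&(s>60)&(s<330)&(x>-200)&(x<-50);g=np.median(x[m]),np.median(s[m]);print(m.sum(),g,'lever rad',np.arctan2(172-g[1],15.4-g[0])+.628)
lever()
E
```

```text
clock: 51.6
tcp_pos: [0.4705, 0.2071, 0.1442]
tool_rot: [-3.136, -0.177, -0.004]
force: [0.8, -0.5, -0.5]
grip_width: 0.328
grasp_force: 0.0
clock: 52.9
tcp_pos: [0.455, 0.1023, 0.1421]
tool_rot: [3.137, 0.177, 0.001]
force: [0.5, 0.2, -0.2]
grip_width: 0.326
grasp_force: 0.0
9444 (np.float64(-116.01373027385729), np.float64(154.25688728418106)) lever rad 0.7622056111814675
scene grip 156 xs -129.7 147.6 W [0.4488 0.0988 0.1858] zmax 198.0
scene hub 37 xs 9.9 166.8 W [0.5855 0.133  0.1273] zmax 131.0
scene padjaw [(53, 1), (56, 3), (59, 1), (62, 1), (71, 2), (74, 7), (77, 10), (80, 5), (83, 2)]
top grip 48 xs -130.6 140.9 W [0.4486 0.092  0.1873] zmax 198.0
top hub 29 xs 1.4 165.9 W [0.5772 0.1311 0.1284] zmax 135.0
top padjaw [(32, 1), (47, 1), (56, 1), (59, 2), (62, 1), (65, 7), (68, 3), (71, 1), (74, 1), (77, 9), (80, 11), (83, 9), (86, 5)]
```

```bash
python3 -m creep '[[-0.5,2,0,0,0,0,28],[-1.8,11,0,0,0,0,28],[-1.8,11,0,0,0,0,28],[0,11,0,0,0,0,28],[0,11,0,0,0,0,28],[1.7,10.8,0,0,0,0,28],[1.7,10.8,0,0,0,0,28],[3.3,10.2,0,0,0,0,28],[3.3,10.2,0,0,0,0,28],[4,10,0,0,0,0,28],[4,9,0,0,0,0,28],[0,2,0,0,0,0,28],[0,2,0,0,0,0,28],[0,0,0,0,0,0,28],[0,0,0,0,0,0,28]]'
```

```text
clock: 54.55
tcp_pos: [0.4686, 0.2099, 0.1419]
tool_rot: [3.13, 0.179, -0.002]
force: [1.6, -22.5, 6.1]
grip_width: 0.332
grasp_force: 11.0
```

At the left stop (22 N). Back off, open, lift away, and check.

```bash
python3 -m creep '[[0,-4,0,0,0,0,28],[0,-1.5,0,0,0,0,45],[0,0,0,0,0,0,45],[0,0,0,0,0,0,45],[0,0,30,0,0,0,45],[0,0,40,0,0,0,45],[0,0,50,0,0,0,45],[0,0,40,0,0,0.14,45],[20,-30,0,0,0,0.14,45],[20,-30,0,0,0,0.14,45],[20,-30,0,0,0,0.14,45],[20,-30,0,0,0,0.14,45],[10,-30,0,0,0,0.14,45],[10,-30,0,0,0,0.14,45],[10,-30,0,0,0,0.14,45],[0,-20,0,0,0,0.14,45],[0,0,0,0,0,0.14,45],[0,0,0,0,0,0.14,45],[0,0,0,0,0,0,45],[0,0,0,0,0,0,45]]'
python3 - <<'E'
from h import *
tcp();c=capture('wrist');save(c,'w10');I=cv2.cvtColor(c['color'],6)
K=np.array([[c['fx'],0,c['cx']],[0,c['fy'],c['cy']],[0,0,1]]);S=np.arange(50,95,1.);acc=0
for x in np.arange(-8,9,2.):
    X=np.stack([593.7+.9942*x-.108*S,-33.9+.108*x+.9942*S,0*S+115],-1)/1000
    uv,_=cv2.projectPoints(X,cv2.Rodrigues(np.array(c['R']))[0],np.array(c['t']),K,np.array([c['k1'],0,0,0.]))
    uv=uv.reshape(-1,2).astype(np.float32);acc=acc+cv2.remap(I,uv[:,:1].copy(),uv[:,1:].copy(),1).ravel().astype(float)/9
print([f'{int(s)}:{int(a)}' for s,a in zip(S,acc)])
s=capture('scene');W=pts(s);x,ss,z=shk(W);save(s,'s10')
m=(z>168)&(z<198)&(ss>60)&(ss<330)&(x>-200)&(x<-50);print('grip',x[m].mean(),ss[m].mean())
cv2.imwrite('pics/s11.png',cv2.resize(s['color'][205:385,150:470],(800,450),interpolation=2))
E
```

```text
clock: 56.55
tcp_pos: [0.5786, -0.0219, 0.302]
tool_rot: [-2.133, -2.307, -0.0]
force: [0.6, 0.2, 0.1]
grip_width: 0.524
grasp_force: 0.0
tcp [578.6 -21.9 302. ] 4.48 t 56.5 w 44.5 gf 0.0 F [0.6 0.2 0.1]
['50:72', '51:63', '52:54', '53:50', '54:49', '55:48', '56:43', '57:40', '58:43', '59:44', '60:45', '61:54', '62:123', '63:171', '64:188', '65:195', '66:168', '67:124', '68:114', '69:90', '70:62', '71:54', '72:55', '73:54', '74:54', '75:54', '76:54', '77:55', '78:55', '79:70', '80:91', '81:98', '82:100', '83:103', '84:106', '85:107', '86:101', '87:127', '88:157', '89:165', '90:166', '91:161', '92:157', '93:162', '94:166']
grip -102.87641474896871 246.42501806890118
```

View pics/s11.png

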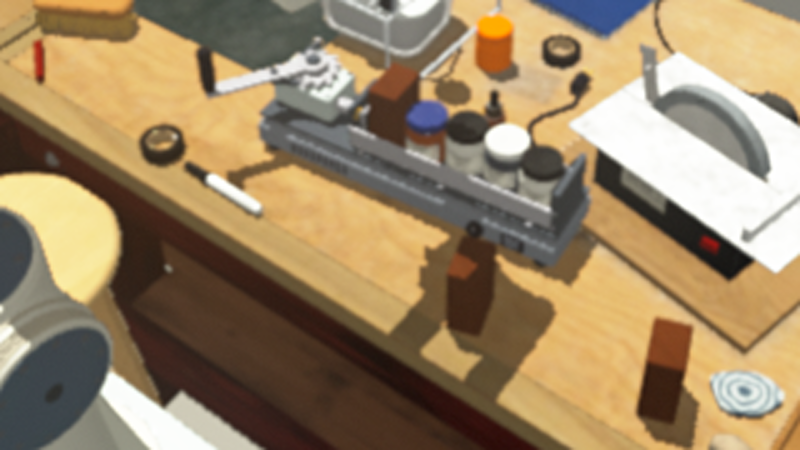

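Run:
```python
from h import *
c=capture('wrist');W=pts(c);x,s,z=shk(W);hsv=cv2.cvtColor(c['color'],cv2.COLOR_BGR2HSV)
for s0 in (-172,-118,-63,-9):
    m=(abs(z-127)<5)&(np.hypot(x,s-s0)<33)&(abs(s-s0)<28)
    (cx,cy),r=cv2.minEnclosingCircle(np.stack([x[m],s[m]],-1).astype(np.float32))
    print(s0,m.sum(),'mean',x[m].mean().round(1),s[m].mean().round(1),'rng',np.percentile(x[m],[1,99]).round(1),np.percentile(s[m],[1,99]).round(1),'z',np.percentile(z[m],[2,98]).round(1))
m=(abs(z-159)<5)&(abs(x)<45)&(s>-20)&(s<100);print('block',np.percentile(s[m],[1,99]),np.percentile(x[m],[1,99]))
```

```text
-172 1941 mean 0.2 -169.7 rng [-24.3  24.6] [-195.6 -146. ] z [123.8 128.9]
-118 2110 mean 8.3 -117.8 rng [-15.2  31.6] [-143.8  -94.2] z [123.7 129.2]
-63 2477 mean 7.5 -62.4 rng [-16.2  31.2] [-88.6 -35.7] z [124.8 129.3]
-9 2462 mean -0.4 -13.5 rng [-25.2  24.5] [-35.9   6.5] z [125.8 129. ]
block [15.42782658 56.3057093 ] [-30.03385115  30.31986129]
```

View pics/w10.png

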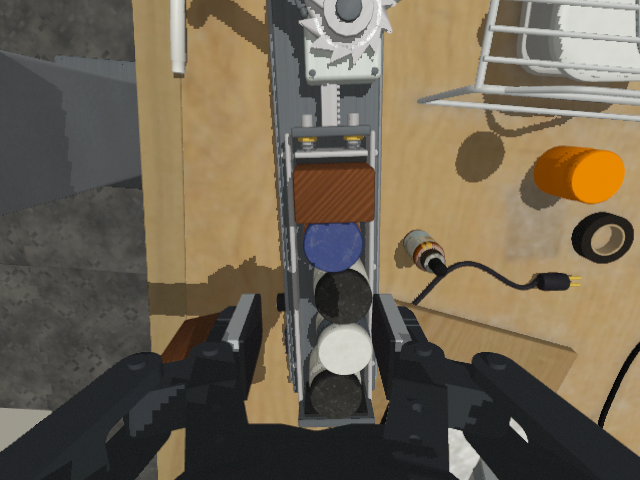

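```bash
python3 -m creep '[[-10,20.7,0,0,0,-0.14,45],[-10,20.7,0,0,0,-0.14,45],[-10,20.7,0,0,0,-0.14,45],[-10,20.7,0,0,0,-0.14,45],[-10,20.7,0,0,0,-0.14,45],[-10,20.7,0,0,0,-0.14,45],[-10,20.7,0,0,0,-0.14,45],[-10,20.7,0,0,0,-0.14,45],[-10,20.7,0,0,0,-0.14,45],[-10,20.7,0,0,0,-0.14,45],[-10,20.7,0,0,0,-0.14,45],[0,0,0,0,0,0,45],[0,0,0,0,0,0,45],[0,0,-40,0,0,0,45],[0,0,-40,0,0,0,45],[0,0,-40,0,0,0,45],[0,0,-40,0,0,0,45],[0,0,0,0,0,0,28],[0,0,0,0,0,0,28],[0,0,0,0,0,0,28]]'
```

```text
clock: 58.7
tcp_pos: [0.4702, 0.2057, 0.1441]
tool_rot: [-3.136, -0.178, -0.004]
force: [-0.3, -1.1, 0.1]
grip_width: 0.331
grasp_force: 0.0
```

```bash
python3 -m creep '[[-4.2,-7.5,0,0,0,0,28],[-4.2,-8,0,0,0,0,28],[-3.3,-10.2,0,0,0,0,28],[-3.3,-10.2,0,0,0,0,28],[-1.7,-10.8,0,0,0,0,28],[-1.7,-10.8,0,0,0,0,28],[0,-11,0,0,0,0,28],[0,-11,0,0,0,0,28],[1.8,-11,0,0,0,0,28],[1.8,-11,0,0,0,0,28],[0.5,-2,0,0,0,0,28],[0,0,0,0,0,0,28],[0,0,0,0,0,0,28]]'
python3 -m creep '[[-0.5,2,0,0,0,0,28],[-1.8,11,0,0,0,0,28],[-1.8,11,0,0,0,0,28],[0,11,0,0,0,0,28],[0,11,0,0,0,0,28],[1.7,10.8,0,0,0,0,28],[1.7,10.8,0,0,0,0,28],[3.3,10.2,0,0,0,0,28],[3.3,10.2,0,0,0,0,28],[4,10,0,0,0,0,28],[4,9,0,0,0,0,28],[0,2,0,0,0,0,28],[0,1.5,0,0,0,0,28],[0,0,0,0,0,0,28],[0,0,0,0,0,0,28]]'
python3 -m creep '[[0,-4,0,0,0,0,28],[0,-1,0,0,0,0,45],[0,0,0,0,0,0,45],[0,0,0,0,0,0,45],[0,0,30,0,0,0,45],[0,0,40,0,0,0,45],[0,0,50,0,0,0,45],[0,0,40,0,0,0.14,45],[20,-30,0,0,0,0.14,45],[20,-30,0,0,0,0.14,45],[20,-30,0,0,0,0.14,45],[20,-30,0,0,0,0.14,45],[10,-30,0,0,0,0.14,45],[10,-30,0,0,0,0.14,45],[10,-30,0,0,0,0.14,45],[0,-20,0,0,0,0.14,45],[0,0,0,0,0,0.14,45],[0,0,0,0,0,0.14,45],[0,0,0,0,0,0,45],[0,0,0,0,0,0,45]]'
python3 - <<'E'
from h import *
tcp();c=capture('wrist');save(c,'w11');I=cv2.cvtColor(c['color'],6)
K=np.array([[c['fx'],0,c['cx']],[0,c['fy'],c['cy']],[0,0,1]]);S=np.arange(50,90,1.);acc=0
for x in np.arange(-8,9,2.):
    X=np.stack([593.7+.9942*x-.108*S,-33.9+.108*x+.9942*S,0*S+115],-1)/1000
    uv,_=cv2.projectPoints(X,cv2.Rodrigues(np.array(c['R']))[0],np.array(c['t']),K,np.array([c['k1'],0,0,0.]))
    uv=uv.reshape(-1,2).astype(np.float32);acc=acc+cv2.remap(I,uv[:,:1].copy(),uv[:,1:].copy(),1).ravel().astype(float)/9
print([f'{int(s)}:{int(a)}' for s,a in zip(S,acc)])
W=pts(c);x,s,z=shk(W)
for s0 in (-172,-118,-63,-9):
    m=(abs(z-127)<5)&(np.hypot(x,s-s0)<33)&(abs(s-s0)<28);print(s0,x[m].mean().round(1),s[m].mean().round(1),np.percentile(z[m],[2,98]).round(1))
s=capture('scene');W=pts(s);x,ss,z=shk(W)
m=(z>168)&(z<198)&(ss>60)&(ss<330)&(x>-200)&(x<-50);print('grip',x[m].mean(),ss[m].mean())
E
```

```text
clock: 60.0
tcp_pos: [0.4546, 0.1019, 0.1421]
tool_rot: [3.137, 0.177, 0.001]
force: [-0.4, 0.1, -0.3]
grip_width: 0.327
grasp_force: 0.2
clock: 61.5
tcp_pos: [0.4684, 0.2098, 0.1419]
tool_rot: [3.131, 0.179, -0.001]
force: [2.0, -17.8, 3.5]
grip_width: 0.33
grasp_force: 9.0
clock: 63.5
tcp_pos: [0.5782, -0.0223, 0.302]
tool_rot: [-2.133, -2.306, -0.0]
force: [0.4, -0.1, 0.1]
grip_width: 0.529
grasp_force: 0.0
tcp [578.2 -22.3 302. ] 4.48 t 63.5 w 45.0 gf 0.0 F [ 0.4 -0.1  0.1]
['50:73', '51:61', '52:52', '53:50', '54:48', '55:47', '56:43', '57:40', '58:43', '59:44', '60:44', '61:57', '62:138', '63:175', '64:190', '65:193', '66:158', '67:120', '68:103', '69:79', '70:59', '71:55', '72:54', '73:54', '74:69', '75:91', '76:97', '77:99', '78:102', '79:106', '80:107', '81:93', '82:106', '83:142', '84:157', '85:164', '86:163', '87:158', '88:160', '89:167']
-172 0.1 -169.7 [123.9 128.8]
-118 8.2 -117.8 [123.7 129.2]
-63 7.5 -62.4 [124.8 129.2]
-9 -0.3 -13.7 [125.8 129. ]
grip -102.61500178295073 246.10681411281772
```

```bash
python3 -c "
from workcell import close_job
print(close_job())"
```

```text
the job is handed in; nothing more can be done
None
```

The job is handed in. All four jars and one block, the most that fits, stand gripped in the trough. The pad is pressed back about 11–12 mm of its 18 mm, a little past half way because the jars shifted about 8 mm sideways as the clamp closed. The lever is let go at its left stop, and I touched nothing else on the bench.

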